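# Open the spice box and point out the red-lidded jar

### The arm

A 6-joint arm with a two-finger parallel gripper is mounted at the origin on the work surface. World frame = base frame: x ahead of the robot, y to its left, z up, the work surface at z = 0. Lengths are in m, angles in rad, forces in N, time in s.
With the tool pointing down it reaches from about 0.225 to 0.725 m from the base axis. Payload 3.1 kg.
Tool frame: the origin (TCP) lies between the finger pads, 19 mm behind the fingertips; this is the grasp point; z points along the fingers, y is the line along which they close (so a half turn about z gives the same grasp; the last joint's range is limited). The gripper opens to 85 mm and grips with 20 to 120 N. Pads are 22 mm wide; open, the fingers measure 114 mm over their backs; the gripper's body (76 mm by 85 mm) begins 54 mm behind the grasp point. The pads swing forward as they close: fully open they stand 13 mm farther back than shut.
Start: joints at [1.172, 0.048, 0.099, 1.622, 0, 1.443], TCP at [0.14, 0.506, 0.25] pointing down, gripper open.
Joint ranges: [-2.91, 2.91], [-0.99, 1.94], [-1.21, 1.42], [-2.12, 2.29], [-1.49, 1.47], [-3.14, 3.14]. Speed limits (rad/s): [2.79, 2.79, 3.14, 3.14, 3.14, 3.14].

### API

Orientations are given as a unit quaternion [x, y, z, w].
In Python, from bench import * gives the robot as it stands. The module is installed in compiled form; this text tells all that it offers.
- The arm moves only by the shell command python3 -m pendant 'ROWS' [OPENING] [FORCE]. ROWS is JSON, one flat list of numbers, 4 for each row, row after row: the shift along the tool's x, y, z normalised to -1 to 1, where 1 is 0.4 m, then the turn about the tool's z normalised to -1 to 1, where 1 is 60 degrees. A call has 1 to 5 rows; each row is the pose to reach, as a shift and turn from the pose commanded when the call began, along the tool's axes at that moment; what a row does not reach only later rows make up. A row lasts 1/10 s, in which the tool goes at most 50 mm and 8.59 degrees, less where a joint would pass 70% of its speed; a pose out of reach is approached as far as the arm can. A call with a number of a shift or a turn outside -1 to 1 is refused whole. A call with a gripper value outside its range is refused whole. OPENING is the closure, from 0 (fully open) to 1 (shut), set as the call begins (- or left out, the last holds). The fingers move at their own pace and stop on an object; FORCE is the grip in N (left out, the last holds). Time passes only in rows, so rows that repeat a pose let the fingers close. It gives the time, the measured TCP pose, the force, the opening and the grip force at its end, in the units of the state.
- observe(): the state, without advancing time (a new reading comes with each control period).
- capture(name): name is "scene" or "top"; returns (picture, depth): 480x640x3 uint8, red, green, blue; 480x640 float32, m along the optical axis (not along the pixel's ray), 0 where there is no reading.
- camera_model(name): a dict with "fovy" (degrees; the focal length in pixels is half the picture's height over the tangent of half this angle, whatever the lens; pixels are square), "cx", "cy" (the principal point, pixels), "cam_to_world" (4x4, takes a point from camera to world coordinates). Camera axes: x right, y up, looking along -z (the intrinsics and any distortion apply to the point x, -y, -z); pixel columns grow to the right and rows downward; lengths in m; the calibration is good to about 2 mm. A picture is of the moment at which its call begins. camera_model takes no time and is no camera call.
- hand_in(): hands the job in; it is judged then, once.
The state is a dict: "time": time; "joints": joint angles; "qvel": joint speeds; "joint_efforts": joint torques, N m; "ee_pos": TCP position; "orientation": TCP orientation; "wrist_force": force on the tool from outside, world axes, zero at the start; "torque": the same for the moment, N m; "gripper_width": opening from 0.0 (shut) to 1.0 (fully open); "finger_force": force on a finger pad.
Only numpy, scipy, OpenCV 4.12 (cv2) and the standard library are available. Lean on these libraries where they do the work, as an engineer would, in place of code of your own. Each camera call takes 0.05 s, during which the arm holds its last target. There are 200 camera calls.

### The job

Show me which jar is the chilli, the one with the red lid: gently push the spice box's clear cover fully open by its wooden cross-bar with the fingertips (do not grip it), then point at the red lid from above, the fingertips about two centimetres over its middle. Hold still there for a good two seconds and finish still pointing, so that I can see which one to take. Touch none of the jars, and leave the other things on the worktop alone.

Things in the scene. Friction and masses are not known exactly. Their poses are not given: they have to be found in the camera images.
- cover (a joint): the spice box's clear cover, sliding level along the box: 0 = shut over the jars, 0.185 = fully open against its stop, all jars uncovered; 0.175 and more counts as fully open. Starts anywhere from 0 to 0.04. It slides towards the box's own -y with about 2 N of friction and stays where it is left
- cover_bar (a point): middle of the top face of the cover's wooden cross-bar, 131 mm above the worktop. The bar is 104 mm long (box x), 14 mm thick (box y) and stands 24 mm proud of the cover's top face (107 mm above the worktop). Axes as the box's. The cover reaches 132 mm from here to box +y and 68 mm to -y; pushing the bar towards box -y opens it
- spicebox: light wooden spice box, fixed to the worktop, 160 x 420 mm, sides 108 mm high with 3 mm rails on them (111 mm). Origin: centre of its underside; x across, y along, z up; turned up to 0.3 rad about z from the world axes. +y half: six jars, two rows of three, under the clear cover. -y half: two shut drawers in the front under a wooden deck, over which the cover slides open
- jar_red: spice jar with a red lid, 44 mm across and 84 mm high, loose in the box (its foot 8 mm, its lid's top 92 mm above the worktop); origin: centre of its underside. The six jars are about 64 to 70 mm apart and any may stand in any of the six places
- jar_yellow: spice jar with a yellow lid, 44 mm across and 84 mm high, loose in the box (its foot 8 mm, its lid's top 92 mm above the worktop); origin: centre of its underside. The six jars are about 64 to 70 mm apart and any may stand in any of the six places
- jar_green: spice jar with a green lid, 44 mm across and 84 mm high, loose in the box (its foot 8 mm, its lid's top 92 mm above the worktop); origin: centre of its underside. The six jars are about 64 to 70 mm apart and any may stand in any of the six places
- jar_blue: spice jar with a blue lid, 44 mm across and 84 mm high, loose in the box (its foot 8 mm, its lid's top 92 mm above the worktop); origin: centre of its underside. The six jars are about 64 to 70 mm apart and any may stand in any of the six places
- jar_white: spice jar with a white lid, 44 mm across and 84 mm high, loose in the box (its foot 8 mm, its lid's top 92 mm above the worktop); origin: centre of its underside. The six jars are about 64 to 70 mm apart and any may stand in any of the six places
- jar_black: spice jar with a black lid, 44 mm across and 84 mm high, loose in the box (its foot 8 mm, its lid's top 92 mm above the worktop); origin: centre of its underside. The six jars are about 64 to 70 mm apart and any may stand in any of the six places
- jar_red_top (a point): centre of the top of the red lid (flat, 44 mm across, 92 mm above the worktop), z up
- ghee_jar: bystander: big yellow jar with white lid, 86 mm across, 125 mm high, loose beside the box; origin: centre of its underside
- spray: bystander: pink trigger-spray bottle with blue head, 76 mm across, 239 mm high, loose; origin: centre of its underside
- jug: bystander: translucent white measuring jug, 108 mm across (150 mm with its handle), 130 mm high, loose; origin: centre of its underside
- sponge: bystander: yellow sponge, 70 x 110 x 35 mm, loose; origin: centre of its underside

How it is judged:
By the outcome, as a careful person would: the job done as asked, in the order asked, and still so for the second after the job is handed in, with the robot touching nothing.
It also fails if it takes over 45 s, if anything falls off the work surface, if the arm or the gripper's body presses on something with over 40 N, if the wrist force passes 120 N, or if a joint passes its speed limit or range.

## Working session

There is one attempt and no reset: what is moved stays moved. The work goes in short steps, Python scripts to look and compute and a shell command to move; the robot and the scene stay as the last step left them, time stands still between calls to the robot, and variables do not carry over. Pictures are saved under pics/ and viewed, at most 10 in all, crops included, and the job is handed in when it is done.

```bash
mkdir -p pics
cat > h.py <<'E'
from bench import *
import numpy as np, cv2
def save(n,p): cv2.imwrite('pics/'+n,cv2.cvtColor(p,cv2.COLOR_RGB2BGR))
def ray(c,u,v):
    m=c;f=240/np.tan(np.radians(m['fovy'])/2);T=np.array(m['cam_to_world'])
    d=T[:3,:3]@np.array([(u-m['cx'])/f,-(v-m['cy'])/f,-1.]);return T[:3,3],d
def onz(c,u,v,z):
    o,d=ray(c,u,v);return o+d*(z-o[2])/d[2]
E
python3 - <<'E'
from h import *
for n in('top','scene'):
    p,d=capture(n);save(n+'0.png',p);np.savez(n+'0.npz',p=p,d=d);print(camera_model(n))
print(observe())
E
```

```text
{'fovy': 52.285788107341006, 'cx': 322.9314661738842, 'cy': 244.80054909484983, 'cam_to_world': array([[ 0.02938758,  0.98588651, -0.16481556,  0.3505517 ],
       [-0.99934184,  0.02547069, -0.02582904, -0.02422056],
       [-0.02126654,  0.16546613,  0.98598615,  1.29555094],
       [ 0.        ,  0.        ,  0.        ,  1.        ]])}
{'fovy': 51.717082761179896, 'cx': 318.3278198321016, 'cy': 239.8221950603602, 'cam_to_world': array([[ 6.73208942e-01, -3.84184786e-01,  6.31816248e-01,
         1.37202295e+00],
       [ 7.39452236e-01,  3.49382022e-01, -5.75449905e-01,
        -7.51625166e-01],
       [ 3.33860661e-04,  8.54595959e-01,  5.19293401e-01,
         8.07408995e-01],
       [ 0.00000000e+00,  0.00000000e+00,  0.00000000e+00,
         1.00000000e+00]])}
{'time': 0.1, 'joints': array([ 1.17219358e+00,  4.86939915e-02,  9.77360802e-02,  1.62201156e+00,
       -7.28656777e-06,  1.44300446e+00]), 'qvel': array([-0.00117636, -0.00024889,  0.00474722,  0.00082066, -0.00060678,
        0.00145046]), 'joint_efforts': array([ 1.87187412e-03, -3.39852011e+01,  3.20934820e+01,  1.58439466e-02,
       -2.23275169e-04, -3.03407859e-06]), 'ee_pos': array([0.14024998, 0.50537783, 0.24891594]), 'orientation': array([ 1.34991968e-01,  9.90846097e-01, -1.05010011e-03, -2.79174197e-04]), 'wrist_force': array([-0.34817767,  0.03662258, -0.56059325]), 'torque': array([-0.01340254, -0.03117675, -0.02964956]), 'finger_force': 0.0, 'gripper_width': 1.0015263310903897}
```

View pics/top0.png

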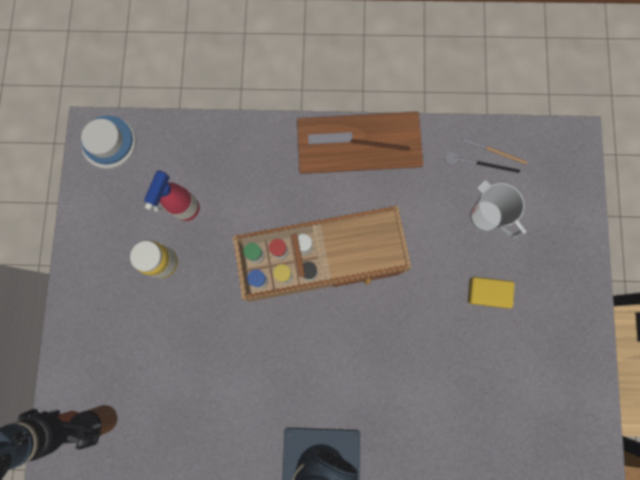

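View pics/scene0.png

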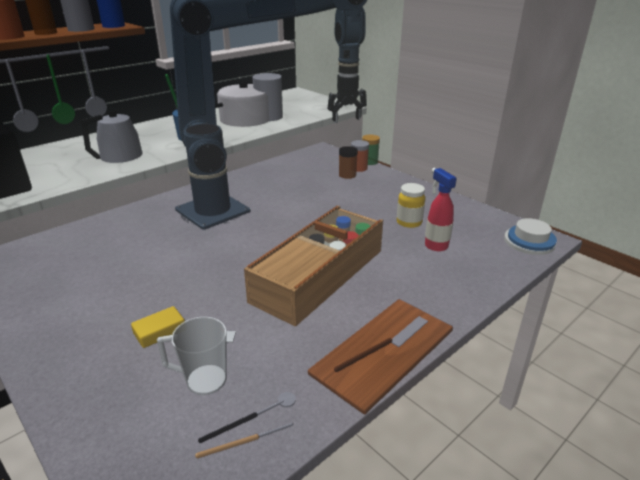

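The top view shows the box with corners near (235,237), (398,208), (409,268) and (244,299). The red lid is at (278,247) and the cross-bar at about (297,257). The scene view agrees, with bystanders well clear of the box.

Run:
```python
from h import *
p=np.load('top0.npz')['p'];save('crop0.png',cv2.resize(p[200:308,228:418],None,fx=4,fy=4,interpolation=cv2.INTER_CUBIC))
c=camera_model('top');h=cv2.cvtColor(p,cv2.COLOR_RGB2HSV)
roi=np.zeros(h.shape[:2],np.uint8);roi[225:290,240:320]=1
for n,lo,hi in(('red',(172,120,60),(180,255,255)),('red2',(0,150,60),(4,255,255)),('yel',(22,140,120),(32,255,255)),('grn',(50,80,40),(85,255,255)),('blu',(105,100,60),(125,255,255))):
    m=cv2.inRange(h,lo,hi)*roi;k,_,s,ce=cv2.connectedComponentsWithStats(m)
    if k>1:
        i=1+s[1:,4].argmax();print(n,s[i],ce[i],onz(c,*ce[i],.092))
print(h[247,278],h[255,297],h[245,296],h[265,299])
# outline
m=cv2.inRange(h,(3,60,60),(22,255,255));r=np.zeros_like(m);r[195:310,225:420]=255
ct=max(cv2.findContours(cv2.morphologyEx(m&r,cv2.MORPH_CLOSE,np.ones((9,9))),0,2)[0],key=cv2.contourArea)
re=cv2.minAreaRect(ct);b=cv2.boxPoints(re);print(b)
for q in b: print(onz(c,*q,.111))
d=np.load('top0.npz')['d'];T=np.array(c['cam_to_world'])
for (u,v) in((278,247),(296,240),(297,255),(300,272),(360,240)):
    o,dd=ray(c,u,v);print(u,v,o+dd*d[v,u])
```

```text
grn [244 244  16  15 186] [251.8655914  251.04301075] [0.5313373  0.18440744 0.092     ]
blu [248 270  17  16 199] [255.67336683 277.82914573] [0.46455896 0.17136113 0.092     ]
[  1 138 153] [ 12 131 127] [ 12 131 127] [ 12 131 127]
[[230.48811 235.83557]
 [399.18442 204.59554]
 [412.3343  275.6048 ]
 [243.63797 306.84485]]
[0.56513511 0.23621403 0.111     ]
[ 0.65462547 -0.17952116  0.111     ]
[ 0.4785399  -0.21190734  0.111     ]
[0.39181085 0.19374075 0.111     ]
278 247 [0.54102805 0.1177704  0.10595206]
296 240 [0.55492112 0.07167776 0.13324935]
297 255 [0.51882011 0.06810811 0.13009912]
300 272 [0.47788817 0.05935778 0.129799  ]
360 240 [ 0.56552186 -0.08465248  0.09618445]
```

View pics/crop0.png

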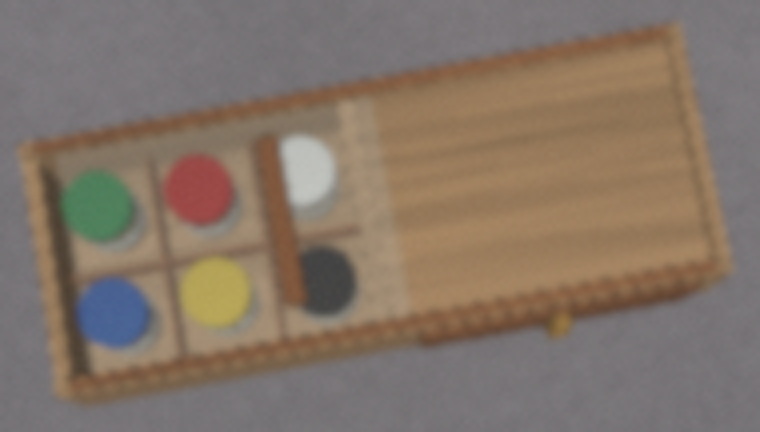

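The crop (4x, offset 228,200) shows the red lid at (199,189), i.e. full-image (277.5,247). The bar runs from crop (265,137) to (293,305), lying between the red/yellow and white/black lids. Box top corners are near (20,148), (682,27), (728,265) and (60,385).

Run:
```python
from h import *
p=np.load('top0.npz')['p'];c=camera_model('top');h=cv2.cvtColor(p,cv2.COLOR_RGB2HSV)
roi=np.zeros(h.shape[:2],np.uint8);roi[225:290,240:320]=1
L={}
for n,lo,hi in(('red',(0,120,90),(5,255,255)),('yel',(22,110,120),(32,255,255)),('grn',(50,80,40),(85,255,255)),('blu',(105,100,60),(125,255,255))):
    m=cv2.inRange(h,lo,hi)
    if n=='red': m|=cv2.inRange(h,(172,120,60),(180,255,255))
    k,_,s,ce=cv2.connectedComponentsWithStats(m*roi);i=1+s[1:,4].argmax();L[n]=onz(c,*ce[i],.092);print(n,s[i],ce[i],L[n])
m=cv2.inRange(h,(8,115,80),(14,255,150))*roi;m[:232]=0
k,lab,s,ce=cv2.connectedComponentsWithStats(m)
i=min((j for j in range(1,k) if s[j,4]>40),key=lambda j:abs(ce[j]-[297.5,255]).sum());print(s[i],ce[i])
re=cv2.minAreaRect(np.argwhere(lab==i)[:,::-1].astype(np.float32));b=cv2.boxPoints(re);w=np.array([onz(c,*q,.131) for q in b]);print(re);
e=[np.linalg.norm(w[j]-w[j-1]) for j in range(4)];print('sides',e)
bar=onz(c,*ce[i],.131);print('bar',bar)
for q in((20,148),(682,27),(728,265),(60,387)): print(onz(c,227.6+q[0]/4,199.6+q[1]/4,.111))
g=L['grn']-L['red'];b2=L['blu']-L['yel'];print('yaw',[np.arctan2(-v[0],v[1]) for v in(g,b2)],np.linalg.norm(g),np.linalg.norm(b2),'x',[np.arctan2(v[1],v[0]) for v in(L['grn']-L['blu'],L['red']-L['yel'])])
# scene view red check
p=np.load('scene0.npz')['p'];c=camera_model('scene');h=cv2.cvtColor(p,cv2.COLOR_RGB2HSV);roi=np.zeros(h.shape[:2],np.uint8);roi[215:250,330:380]=1
m=(cv2.inRange(h,(0,140,80),(5,255,255))|cv2.inRange(h,(172,120,60),(180,255,255)))*roi
k,_,s,ce=cv2.connectedComponentsWithStats(m)
for j in range(1,k): print(s[j],onz(c,*ce[j],.092))
```

```text
red [270 239  15  16 196] [277.10714286 246.80612245] [0.54369468 0.12169371 0.092     ]
yel [273 264  17  17 222] [281.38288288 272.36036036] [0.47987237 0.10819777 0.092     ]
grn [244 244  16  15 186] [251.8655914  251.04301075] [0.5313373  0.18440744 0.092     ]
blu [248 270  17  16 199] [255.67336683 277.82914573] [0.46455896 0.17136113 0.092     ]
[293 235  11  41 168] [297.80952381 255.89880952]
((297.72454833984375, 254.8641357421875), (40.7891960144043, 4.545783996582031), 79.3803482055664)
sides [np.float64(0.09951089459580824), np.float64(0.011026686200366731), np.float64(0.09951863987319456), np.float64(0.010872836241998873)]
bar [0.51655499 0.0660011  0.131     ]
[0.56334749 0.23085178 0.111     ]
[ 0.65008394 -0.1768559   0.111     ]
[ 0.50215435 -0.20530716  0.111     ]
[0.41695213 0.19768534 0.111     ]
yaw [np.float64(0.19455183277316834), np.float64(0.2378521283363256)] 0.06391961961630578 0.06499316427794126 x [np.float64(0.19293716691246615), np.float64(0.20839118904174472)]
[347 232  11   8  68] [0.54665996 0.12622564 0.092     ]
```

```bash
python3 -m pendant '[0,0,0,-0.457,0,0,0,-0.457,0,0,0,-0.457,0,0,0,-0.457,0,0,0,-0.457]' 1 30; python3 -m pendant '[-0.06,-0.1,0,0,-0.12,-0.2,0,0,-0.18,-0.3,0,0,-0.24,-0.4,0,0,-0.3,-0.5,0,0]'
cat > g.py <<'E'
from h import *
# where the TCP is in box axes, and shifts to a box target
y=.208;B=np.array([.533,.0116]);ex=np.array([np.cos(y),np.sin(y)]);ey=np.array([-np.sin(y),np.cos(y)])
from scipy.spatial.transform import Rotation as R
s=observe();d=s['ee_pos'][:2]-B;print('t',s['time'],'box',d@ex,d@ey,'z',s['ee_pos'][2],'F',s['wrist_force']@np.r_[ey,0],s['wrist_force'])
M=R.from_quat(s['orientation']).as_matrix();print('tool y deg vs box y',np.degrees(np.arctan2(M[1,1],M[0,1])-y-np.pi/2))
def to(bx,by,z): print('units to',(M.T@(np.r_[B+bx*ex+by*ey,z]-s['ee_pos'])/.4).round(3))
E
python3 -c "
from g import *
to(0,.1,.2)"
```

```text
time: 0.6
ee_pos: [0.1404, 0.5057, 0.2496]
orientation: [-0.103, 0.995, -0.0, -0.0]
wrist_force: [0.6, 0.7, -0.0]
gripper_width: 0.141
finger_force: 0.0
time: 1.1
ee_pos: [0.2999, 0.3335, 0.25]
orientation: [-0.103, 0.995, 0.0, 0.0]
wrist_force: [0.6, 0.6, 0.6]
gripper_width: 0.0
finger_force: 0.0
t 1.1 box -0.1615634533903913 0.36309987569198515 z 0.24997357285069027 F 0.4368676172823021 [0.63633624 0.58079168 0.63007212]
tool y deg vs box y -0.125852194578221
units to [-0.405 -0.657  0.125]
```

```bash
python3 -m pendant '[-0.081,-0.1,0,0,-0.162,-0.2,0,0,-0.243,-0.3,0,0,-0.324,-0.4,0,0,-0.405,-0.5,0,0]'; python3 -m pendant '[0,-0.08,0.06,0,0,-0.157,0.12,0,0,-0.157,0.12,0,0,-0.157,0.12,0]'
python3 - <<'E'
from g import *
to(0,.1,.134)
for n in('top','scene'):
    p,d=capture(n);np.savez(n+'1.npz',p=p,d=d)
    a=p[200:300,230:360] if n=='top' else p[120:320,230:430]
    save(n+'1.png',cv2.resize(a,None,fx=5 if n=='top' else 3,fy=5 if n=='top' else 3,interpolation=cv2.INTER_CUBIC))
E
```

```text
time: 1.6
ee_pos: [0.4945, 0.1757, 0.25]
orientation: [-0.102, 0.995, 0.0, 0.0]
wrist_force: [0.9, 0.8, 0.2]
gripper_width: 0.0
finger_force: 0.0
time: 2.0
ee_pos: [0.5055, 0.1154, 0.2011]
orientation: [-0.102, 0.995, 0.0, -0.001]
wrist_force: [-0.2, 0.8, 0.1]
gripper_width: 0.006
finger_force: 0.0
t 2.0 box -0.005461119957386599 0.10723577258674129 z 0.20113802916370654 F 0.8364712037231952 [-0.16468439  0.82014073  0.10433235]
tool y deg vs box y -0.19837895005196146
units to [-0.014 -0.018  0.168]
```

View pics/scene1.png

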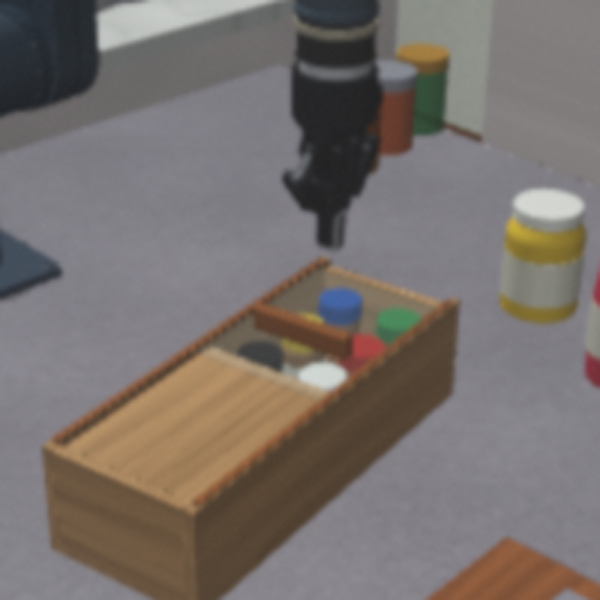

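The scene crop (3x, offset 230,120) shows the closed fingers hovering over the box. Their tip is at crop (330,246), i.e. (340,202). I'll check the tip height from that ray against the tool axis.

Run:
```python
from g import *
c=camera_model('scene');d=np.load('scene1.npz')['d']
for v in(198,200,201,202):
    for u in (339,):
        o,r=ray(c,u,v);P=s['ee_pos'];t=(P[:2]-o[:2])@r[:2]/(r[:2]@r[:2]);print(v,'axis-ray z',(o+r*t),'depth pt',o+r*d[v,u])
```

```text
t 2.1 box -0.004369842965708724 0.10829689140332599 z 0.20305771465120412 F 0.3470290154307003 [0.00672903 0.35609387 0.50999956]
tool y deg vs box y -0.021275359240052995
198 axis-ray z [0.50482406 0.11512285 0.19793164] depth pt [0.51213866 0.10781205 0.20307243]
200 axis-ray z [0.50491938 0.11521854 0.19179224] depth pt [0.51426007 0.10588065 0.19842384]
201 axis-ray z [0.50496722 0.11526655 0.18871178] depth pt [0.51022555 0.11000921 0.19246392]
202 axis-ray z [0.50501517 0.11531466 0.18562412] depth pt [0.51328416 0.10704632 0.19155432]
```

```bash
python3 -m pendant '[-0.012,-0.018,0.06,0,-0.012,-0.018,0.11,0,-0.012,-0.018,0.15,0,-0.012,-0.018,0.167,0,-0.012,-0.018,0.167,0]'; python3 -m pendant '[0,-0.015,0,0,0,-0.03,0,0,0,-0.04,0,0,0,-0.04,0,0]'; python3 -c "
from g import *"
```

```text
time: 2.6
ee_pos: [0.5118, 0.1108, 0.1352]
orientation: [-0.104, 0.995, 0.0, -0.0]
wrist_force: [0.2, 0.1, 1.4]
gripper_width: -0.001
finger_force: 0.0
time: 3.0
ee_pos: [0.5163, 0.0934, 0.136]
orientation: [-0.103, 0.995, -0.0, 0.001]
wrist_force: [0.6, 0.2, 0.3]
gripper_width: -0.009
finger_force: 0.0
t 3.0 box 0.0005355658422649549 0.08345514816865968 z 0.13599228037695318 F 0.03426907903344966 [0.55383591 0.15191243 0.29606026]
tool y deg vs box y -0.08319831643989307
```

```bash
python3 -m pendant '[0,-0.01,0,0,0,-0.02,0,0,0,-0.035,0,0,0,-0.05,0,0,0,-0.065,0,0]'; python3 -m pendant '[0,-0.015,0,0,0,-0.03,0,0,0,-0.045,0,0,0,-0.06,0,0,0,-0.075,0,0]';python3 - <<'E'
from g import *
p,d=capture('top');save('top2.png',cv2.resize(p[190:310,220:420],None,fx=4,fy=4,interpolation=cv2.INTER_CUBIC))
E
```

```text
time: 3.5
ee_pos: [0.5212, 0.0684, 0.1354]
orientation: [-0.104, 0.995, 0.0, 0.0]
wrist_force: [0.1, 3.2, 0.9]
gripper_width: -0.003
finger_force: 1.1
time: 4.0
ee_pos: [0.5274, 0.0388, 0.1353]
orientation: [-0.104, 0.995, 0.0, 0.0]
wrist_force: [0.3, 2.3, 1.2]
gripper_width: 0.002
finger_force: 1.1
t 4.0 box 0.00014966836302655206 0.027802554277908807 z 0.1352582523012998 F 2.2294717787541285 [0.29298245 2.34041934 1.18489922]
tool y deg vs box y -0.01564363954876945
```

View pics/top2.png

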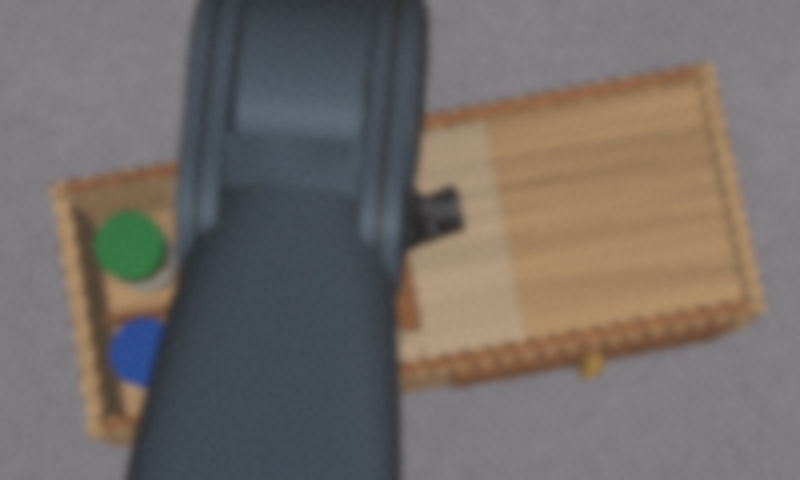

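The crop shows the cover sliding ahead of the fingers, its front edge now at about crop (500,200) with the bar visible at (410,310). The push force is 2.2 N as expected.

```bash
for i in 1 2 3; do echo; done; python3 -m pendant '[0,-0.02,0,0,0,-0.04,0,0,0,-0.06,0,0,0,-0.08,0,0,0,-0.1,0,0]'; python3 -m pendant '[0,-0.02,0,0,0,-0.04,0,0,0,-0.06,0,0,0,-0.08,0,0,0,-0.1,0,0]'; python3 -m pendant '[0,-0.015,0,0,0,-0.03,0,0,0,-0.04,0,0,0,-0.05,0,0,0,-0.06,0,0]';python3 -c "
from g import *"
```

```text
time: 4.55
ee_pos: [0.5356, -0.0005, 0.1351]
orientation: [-0.104, 0.995, 0.0, 0.0]
wrist_force: [1.3, 2.1, 1.3]
gripper_width: 0.0
finger_force: 1.2
time: 5.05
ee_pos: [0.5437, -0.0396, 0.1351]
orientation: [-0.104, 0.995, 0.0, -0.0]
wrist_force: [2.2, 3.3, -0.5]
gripper_width: -0.002
finger_force: 1.2
time: 5.55
ee_pos: [0.5485, -0.0626, 0.1351]
orientation: [-0.104, 0.995, 0.0, -0.0]
wrist_force: [1.1, 2.6, -0.2]
gripper_width: -0.003
finger_force: 1.1
t 5.55 box -0.00012434951077750823 -0.07583275579065264 z 0.13510794171932403 F 2.316335257175381 [ 1.0623572   2.59157477 -0.23838529]
tool y deg vs box y -0.003591022032440997
```

Now in small steps, watching for the stop.

```bash
python3 -m pendant '[0,-0.01,0,0,0,-0.02,0,0,0,-0.03,0,0,0,-0.03,0,0]'; python3 -m pendant '[0,-0.01,0,0,0,-0.02,0,0,0,-0.02,0,0]'; python3 -c "
from g import *"
```

```text
time: 5.95
ee_pos: [0.5509, -0.0751, 0.1352]
orientation: [-0.103, 0.995, -0.001, -0.0]
wrist_force: [0.1, -0.3, 0.5]
gripper_width: -0.0
finger_force: 0.2
time: 6.25
ee_pos: [0.551, -0.076, 0.1352]
orientation: [-0.105, 0.994, 0.007, -0.001]
wrist_force: [-3.6, 15.5, 3.7]
gripper_width: -0.001
finger_force: 8.1
t 6.25 box -0.0004970833011405147 -0.08937952548481923 z 0.13521118335747057 F 15.933884648593047 [-3.57157435 15.53110158  3.74822531]
tool y deg vs box y 0.1639586276729927
```

```bash
python3 -m pendant '[0,0.03,0,0,0,0.06,0,0,0,0.07,-0.1,0,0,0.07,-0.2,0,0,0.07,-0.2,0]'
python3 - <<'E'
from g import *
for n,z in(('top',.092),('scene',.092)):
    p,_=capture(n);c=camera_model(n);h=cv2.cvtColor(p,cv2.COLOR_RGB2HSV);roi=np.zeros(h.shape[:2],np.uint8)
    if n=='top': roi[225:290,240:320]=1
    else: roi[205:260,320:390]=1
    m=(cv2.inRange(h,(0,125,70),(5,255,255))|cv2.inRange(h,(172,120,60),(180,255,255)))*roi
    k,_,st,ce=cv2.connectedComponentsWithStats(m)
    for j in range(1,k):
        if st[j,4]>20: w=onz(c,*ce[j],z);print(n,st[j],w,'box',(w[:2]-B)@ex,(w[:2]-B)@ey)
    a=p[190:310,220:420] if n=='top' else p[150:310,230:430]
    save(n+'3.png',cv2.resize(a,None,fx=4,fy=4,interpolation=cv2.INTER_CUBIC)[:600])
E
```

```text
time: 6.75
ee_pos: [0.5498, -0.0555, 0.2221]
orientation: [-0.104, 0.995, -0.003, 0.005]
wrist_force: [0.7, 0.3, 0.2]
gripper_width: -0.001
finger_force: 0.0
t 6.75 box 0.0025749054900534416 -0.06909056733448828 z 0.22213167328336364 F 0.14103578937439737 [0.73567215 0.29940808 0.22459442]
tool y deg vs box y -0.005857460557069699
top [269 239  17  17 229] [0.5431376  0.12167452 0.092     ] box 0.03264985323895223 0.10560850963650308
scene [343 231  15  13 138] [0.54504323 0.1184514  0.092     ] box 0.0338488254223534 0.10206134124997086
```

View pics/top3.png

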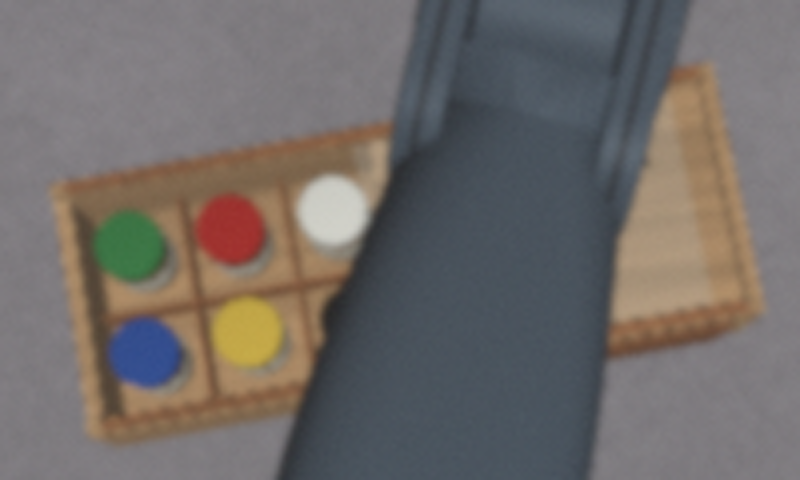

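View pics/scene3.png

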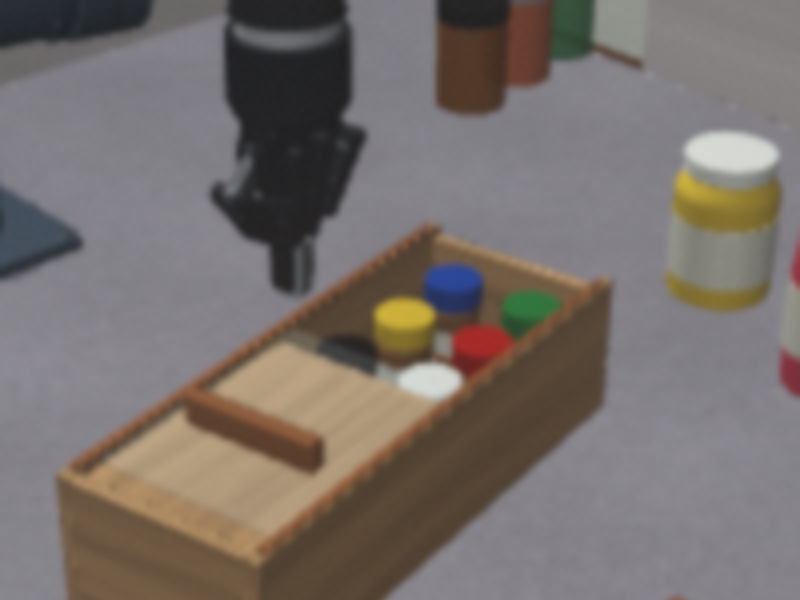

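Top crop (4x): all lids except black are visible and uncovered, red at (231,229). The scene crop shows the bar far along, from (185,400) to (320,460), with the cover's front a little short of the box end. I'll measure the bar's position in the scene view against the earlier picture, then move over the lid.

Run:
```python
from g import *
c=camera_model('scene')
# bar top face: corners by eye from 4x crop (offset 230,150) now; 3x crop (offset 230,120) before
def f(q,k,o): w=onz(c,o[0]+q[0]/k-.4,o[1]+q[1]/k-.4,.131)[:2]-B; return np.array([w@ex,w@ey])
print('now far/near mid',f((190,392),4,(230,150)),f((320,443),4,(230,150)))
print('before',f((260,309),3,(230,120)),f((350,340),3,(230,120)))
to(.033,.104,.222);to(.033,.104,.132)
```

```text
t 6.85 box 0.0007742764687350558 -0.06835819219508313 z 0.21708553354548685 F 0.050297641031278054 [ 0.11467863  0.07560885 -0.65661   ]
tool y deg vs box y -0.021203779098697865
now far/near mid [-0.05041562 -0.10968448] [ 0.05234245 -0.10824347]
before [-0.04587353  0.05503163] [0.05301068 0.05628905]
units to [-0.08   0.431 -0.013]
units to [-0.08   0.432  0.212]
```

```bash
python3 -m pendant '[-0.016,0.09,0,0,-0.032,0.18,0,0,-0.048,0.27,0,0,-0.064,0.36,0,0,-0.08,0.432,0,0]'; python3 -m pendant '[0,0,0.04,0,0,0,0.08,0,0,0,0.12,0,0,0,0.12,0,0,0,0.12,0]'
python3 - <<'E'
from g import *
to(.033,.104,.131)
c=camera_model('scene');p,d=capture('scene');save('scene4.png',cv2.resize(p[180:280,290:410],None,fx=5,fy=5,interpolation=cv2.INTER_CUBIC))
E
```

```text
time: 7.35
ee_pos: [0.5414, 0.1225, 0.2133]
orientation: [-0.104, 0.995, -0.0, -0.002]
wrist_force: [0.4, -0.4, -0.1]
gripper_width: 0.003
finger_force: 0.0
time: 7.85
ee_pos: [0.5416, 0.1208, 0.1658]
orientation: [-0.104, 0.995, -0.0, -0.002]
wrist_force: [-0.5, 0.2, 0.2]
gripper_width: -0.001
finger_force: 0.0
t 7.85 box 0.03099409964323152 0.10504089040475299 z 0.1658164085035887 F 0.31849293478035035 [-0.48157368  0.22387168  0.15670525]
tool y deg vs box y -0.02437236215293897
units to [-0.005 -0.003  0.087]
```

View pics/scene4.png

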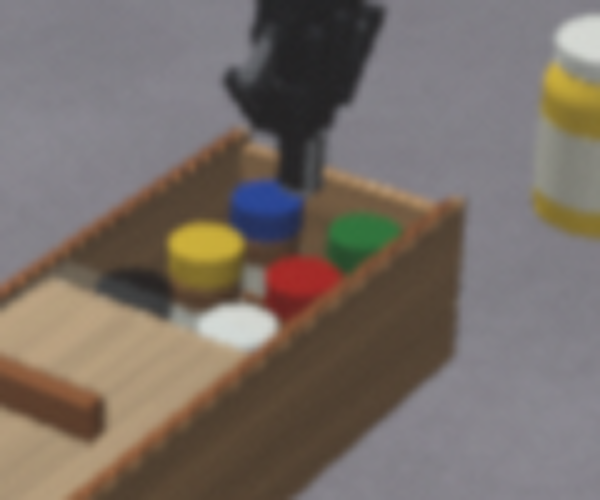

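The tips, at crop (302,190), are directly above the red lid at (304,275). Now I'll lower and hold.

```bash
python3 -m pendant '[-0.005,-0.002,0.03,0,-0.005,-0.002,0.06,0,-0.005,-0.002,0.08,0,-0.005,-0.002,0.086,0,-0.005,-0.002,0.086,0]'
python3 - <<'E'
from g import *
to(.033,.104,.131)
p,d=capture('scene');save('scene5.png',cv2.resize(p[180:280,290:410],None,fx=5,fy=5,interpolation=cv2.INTER_CUBIC))
E
```

```text
time: 8.4
ee_pos: [0.5441, 0.1206, 0.1318]
orientation: [-0.104, 0.995, -0.0, -0.001]
wrist_force: [0.1, -0.4, 0.3]
gripper_width: 0.001
finger_force: 0.0
t 8.4 box 0.03337423799369071 0.10436488517916728 z 0.13178555845711099 F -0.36515551050556827 [ 0.08153065 -0.35599225  0.33753212]
tool y deg vs box y -0.016517811539129373
units to [ 0.001 -0.001  0.002]
```

View pics/scene5.png

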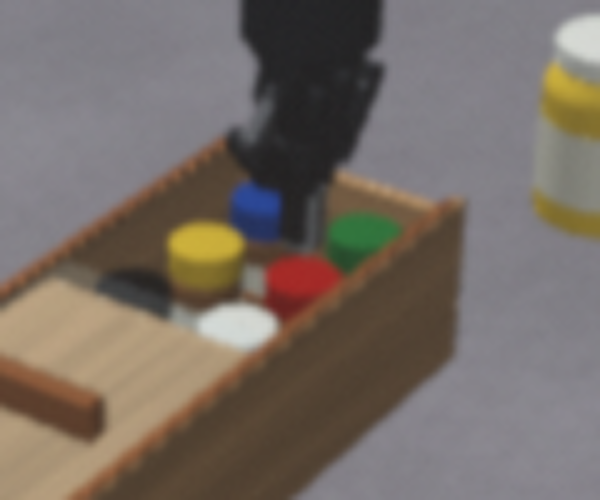

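The fingertips, at crop (303,250), stand about 2 cm over the middle of the red lid at (304,275), touching nothing. I'll hold for 3 s and hand in.

```bash
python3 -m pendant '[0,0,0,0,0,0,0,0,0,0,0,0,0,0,0,0,0,0,0,0]' >/dev/null; python3 -m pendant '[0,0,0,0,0,0,0,0,0,0,0,0,0,0,0,0,0,0,0,0]'>/dev/null; python3 -m pendant '[0,0,0,0,0,0,0,0,0,0,0,0,0,0,0,0,0,0,0,0]'>/dev/null; python3 -m pendant '[0,0,0,0,0,0,0,0,0,0,0,0,0,0,0,0,0,0,0,0]'>/dev/null; python3 -m pendant '[0,0,0,0,0,0,0,0,0,0,0,0,0,0,0,0,0,0,0,0]'>/dev/null; python3 -m pendant '[0,0,0,0,0,0,0,0,0,0,0,0,0,0,0,0,0,0,0,0]'; python3 -c "
from bench import *
print(hand_in())"
```

```text
time: 11.45
ee_pos: [0.5447, 0.1207, 0.1328]
orientation: [-0.104, 0.995, -0.0, -0.0]
wrist_force: [-0.9, -0.4, -1.0]
gripper_width: 0.004
finger_force: 0.0
the job is handed in; nothing more can be done
None
```

The cover is pushed open to its stop, and the closed fingertips are holding still about 2 cm above the middle of the red lid; no jar or other item was touched, and the job is handed in.

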